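# Nudge a turned flange home in the drilling nest

## Task

Put the turned aluminium flange, hub up, on the steel nest plate at the open end, then slide it in between the rail and the sprung jaw until you feel it come up against the stop screw, so that it bears on rail, jaw and stop screw at once. Press it onto the stop screw for a moment with a light push of 5 to 8 N to be sure it is home, never with more than 15 N against the stop screw or the rail; then let go and move clear; leave the other things on the bench where they are.

Things in the scene. Friction and masses are not known exactly. Their poses are not given: they have to be found in the camera images.
- flange: The loose turned aluminium flange, 0.2 kg: a disc 60 mm in diameter and 20 mm thick with a plain round hub 30 mm in diameter rising from its middle to 50 mm above the underside. Origin at the centre of the underside, z up through the hub.
- nest: Drilling nest fixed to the bench: dark steel plate 220 (x) x 150 (y) x 12 mm. Origin at the centre of its underside, z up. Coordinates in the entries below are in this frame, in mm. Flange slides in along +x; -x end is open. Nothing on it rises over z = 31, so fingertips above z = 33 clear it. Flange standing on the plate: disc top z = 32, hub top z = 62.
- entry (a point): Point on the plate's top, at (-58, 3, 12), near the open end: a flange standing centred here is clear of rail and jaw. Slid from here along +x it wedges itself between them; let it shift sideways a few mm. Friction drag (pushed low on its rim): under 1 N here, up to about 6 N on the jaw's ramp, then a steady 2 to 5 N; meeting the stop screw adds a sharp rise.
- rail_face (a point): Middle of the face of the fixed steel rail, at (-20, -30, 20). The rail runs along x from -90 to 50, is 16 wide and its top is at z = 28. A flange bearing on it has its axis at y = 0.
- jaw_face (a point): Where the middle of the flat face of the white plastic sprung jaw stands while empty: (15, 26, 22). Jaw: z 16 to 28; flat face x = -10 to 40; from x = -10 a lead-in ramp runs back to y = 41 at x = -53. A spring pushes it to -y: the seated flange holds it 4 mm back, about 4 N (0.4 N per mm).
- bracket_face (a point): (85, 0, 24), where the stop screw leaves its bracket (20 thick, 36 wide, top z = 31). The screw, 10 in diameter with a domed tip, points to -x. It is locked and rigid, but set differently each time and not measured: tip anywhere from x = 24 to 54, so the home flange's axis is anywhere from x = -6 to 24. Find it by feel.
- collar: Bystander: loose plain steel ring, 60 mm outside, 24 mm hole, 16 mm high, without a hub. Origin at the centre of its underside. Leave alone.
- oil_can: Bystander: loose grey can, 56 mm in diameter, 120 mm high, standing. Origin at the centre of its underside. Leave alone.
- driver: Bystander: loose screwdriver about 200 mm long and 30 mm thick lying beyond the nest, handle to its own -x. Leave alone.
Things that resemble listed ones, but are neither listed nor needed, are in the scene too. What is meant by the flange is not brown or yellow, and is the smaller of those in its own colour.

How it is judged:
By the outcome, as a careful person would: the job done as asked, in the order asked, and still so for the second after the job is handed in, with the robot touching nothing.
It also fails if it takes over 72 s, if anything falls off the work surface, if the arm or the gripper's body presses on something with over 40 N, if the wrist force passes 120 N, or if a joint passes its speed limit or range.

## Robot

A 6-joint arm with a two-finger parallel gripper is mounted at the origin on the work surface. World frame = base frame: x ahead of the robot, y to its left, z up, the work surface at z = 0. Lengths are in m, angles in rad, forces in N, time in s.
With the tool pointing down it reaches from about 0.3 to 0.95 m from the base axis. Payload 3.1 kg.
Tool frame: the origin (TCP) lies on the mounting face of the last link; the fingertips stand 173 mm ahead of it and the grasp point (between the pads) lies 155 mm ahead of it; z points along the fingers, y is the line along which they close (so a half turn about z gives the same grasp; the last joint's range is limited). The gripper opens to 85 mm and grips with 20 to 120 N. Pads are 22 mm wide; open, the fingers measure 114 mm over their backs; the gripper's body (76 mm by 85 mm) begins 54 mm behind the grasp point. The pads swing forward as they close: fully open they stand 13 mm farther back than shut.
Start: joints at [-0.07, 0.308, 1.634, -0, 1.2, -0.07], TCP at [0.625, -0, 0.405] pointing down, gripper open.
Joint ranges: [-3.06, 3.06], [-0.79, 1.96], [0.05, 2.63], [-1.19, 4.34], [0.05, 2.64], [-2.94, 2.94]. Speed limits (rad/s): [2.79, 2.79, 3.14, 3.14, 3.14, 3.14].

## Interface

Orientations are given as a unit quaternion [x, y, z, w].
In Python, from station import * gives the robot as it stands. The module is installed in compiled form; this text tells all that it offers.
- The arm moves only by the shell command python3 -m crank 'ROWS'. ROWS is JSON, a list of rows, each an object with "fingers": the gripper command: -1 is fully open, 1 is shut, values between are in proportion; "travel": the shift along the tool's x, y, z scaled (see below), a list of three; "yaw": the turn about the tool's z scaled (see below). In form: [{"fingers": fingers, "travel": [tx, ty, tz], "yaw": yaw}, ...]. A call has exactly 10 rows; each row shifts and turns the commanded pose from where the row before left it, along the tool's axes as they then stand; what a row does not reach is not made up. The controller multiplies each number of a shift by 0.8 m and each number of a turn by 90 degrees. A row lasts 1/10 s, in which the tool goes at most 50 mm and 8.59 degrees, less where a joint would pass 70% of its speed; a pose out of reach is approached as far as the arm can. A call with a number of a shift or a turn outside -1 to 1 is refused whole. A call with a gripper value outside its range is refused whole. The fingers move at their own pace and stop on an object; the grip force is fixed at half the most. Time passes only in rows, so rows that do not move let the fingers close, or fill a call up. It gives the time, the measured TCP pose, the force, the opening and the grip force at its end, in the units of the state.
- sense(): the state, without advancing time (a new reading comes with each control period).
- snapshot(name): name is "scene" or "side" or "wrist"; returns a dict with "color" (420x560x3 uint8, red, green, blue), "vfov" (degrees; the focal length in pixels is half the picture's height over the tangent of half this angle, whatever the lens; pixels are square), "cx", "cy" (the principal point, pixels), "eye" and "orientation" of the camera in the world; the wrist camera has in their place "tool_from_camera" (4x4, takes a point from camera to tool coordinates, whose origin is the TCP and whose axes are the flange's). Camera axes: x right, y up, looking along -z (the intrinsics and any distortion apply to the point x, -y, -z); pixel columns grow to the right and rows downward; lengths in m; the calibration is good to about 2 mm. The wrist camera is an equidistant fisheye: a pixel r from the principal point sees the ray r / f radians off the axis. A picture is of the moment at which its call begins: read the wrist's pose just before it. There is no depth.
- close_job(): hands the job in; it is judged then, once.
The state is a dict: "clock": time; "joints": joint angles; "joint_vel": joint speeds; "effort": joint torques, N m; "ee_pos": TCP position; "tool_rot": TCP orientation; "force": force on the tool from outside, world axes, zero at the start; "moment": the same for the moment, N m; "width": finger opening in m; "finger_force": force on a finger pad.
Only numpy, scipy, OpenCV 4.12 (cv2) and the standard library are available. Lean on these libraries where they do the work, as an engineer would, in place of code of your own. Each camera call takes 0.05 s, during which the arm holds its last target. There are 200 camera calls.

## Working session

There is one attempt and no reset: what is moved stays moved. The work goes in short steps, Python scripts to look and compute and a shell command to move; the robot and the scene stay as the last step left them, time stands still between calls to the robot, and variables do not carry over. Pictures are saved under pics/ and viewed, at most 11 in all, crops included, and the job is handed in when it is done.

```bash
mkdir -p pics; python3 - <<'E'
from station import *
import cv2
print(sense())
for n in ("scene","side","wrist"):
    s=snapshot(n); cv2.imwrite(f"pics/{n}0.png",s["color"][...,::-1]); s.pop("color"); print(n,s)
E
```

```text
{'clock': 0.0, 'joints': array([-6.96753775e-02,  3.09004241e-01,  1.63515721e+00, -1.61550233e-05,
        1.19967233e+00, -6.96729031e-02]), 'joint_vel': array([ 0.00028742,  0.00090484, -0.00040057,  0.00102196,  0.00063835,
       -0.00041641]), 'effort': array([ 1.43707580e-04, -4.15252447e+01, -2.76667070e+01, -1.74997494e-04,
        1.01000658e-02, -1.14578896e-05]), 'ee_pos': array([6.24591274e-01, 1.44385694e-05, 4.03461068e-01]), 'tool_rot': array([ 0.70710513,  0.70710754, -0.00074095, -0.00084066]), 'force': array([-0.08006758, -0.25738356,  0.4531029 ]), 'moment': array([-0.00239249,  0.02620587, -0.03380389]), 'finger_force': 0.0, 'width': 0.08532240238168717}
scene {'vfov': 53.32599803869619, 'cx': 284.235841160663, 'cy': 210.40473812680926, 'eye': array([1.02699301, 0.22384786, 0.81431824]), 'orientation': array([0.1492775 , 0.22151559, 0.80588522, 0.52839008])}
side {'vfov': 46.82415877965406, 'cx': 280.84123147556375, 'cy': 210.77619714651226, 'eye': array([0.09061821, 0.55551423, 0.83189602]), 'orientation': array([-0.13584884,  0.33406925,  0.85553765, -0.37148104])}
wrist {'vfov': 65.70646984690485, 'cx': 279.508533360047, 'cy': 212.82637204377968, 'tool_from_camera': array([[-7.72815455e-05,  9.51584695e-01,  3.07386665e-01,
         7.80458841e-02],
       [ 9.99999984e-01,  1.23245309e-04, -1.30118869e-04,
        -4.96696809e-04],
       [-1.61703088e-04,  3.07386650e-01, -9.51584689e-01,
         3.13156076e-02],
       [ 0.00000000e+00,  0.00000000e+00,  0.00000000e+00,
         1.00000000e+00]])}
```

View pics/scene0.png

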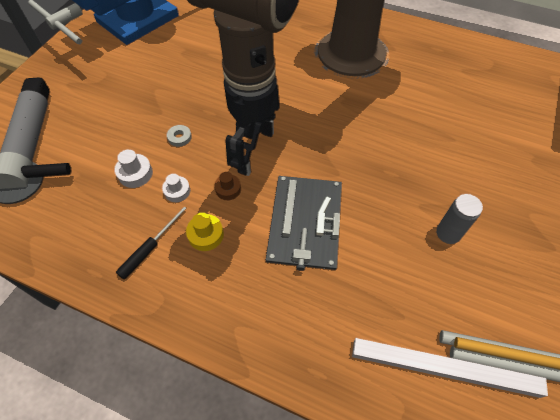

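View pics/side0.png

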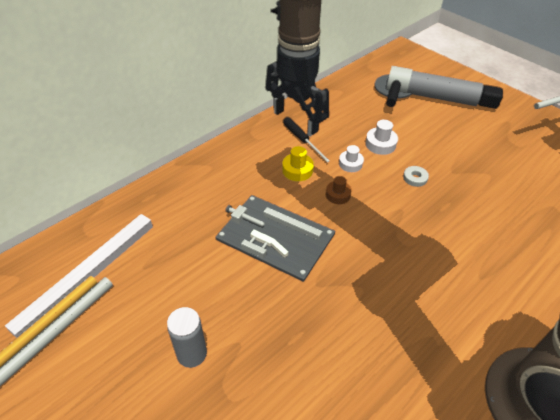

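The scene picture shows the small silver flange at (176,188), with the larger one at (132,168), and the nest centred near (305,222). In the side picture the flange is at (351,158) and the nest at (275,236). I'll enlarge both.

```bash
cat > h.py <<'E'
import numpy as np, cv2
from scipy.spatial.transform import Rotation as R
from station import *
def ray(s,u,v,pose=None):
    H=s["color"].shape[0]; f=H/2/np.tan(np.radians(s["vfov"])/2)
    x,y=(u-s["cx"])/f,(v-s["cy"])/f
    if pose is None:
        return s["eye"],R.from_quat(s["orientation"]).apply([x,-y,-1.])
    r=np.hypot(x,y); k=np.sin(r)/r if r>1e-9 else 1
    T=s["tool_from_camera"]; Rt=R.from_quat(pose["tool_rot"])
    return Rt.apply(T[:3,3])+pose["ee_pos"],Rt.apply(T[:3,:3]@[x*k,-y*k,-np.cos(r)])
def onz(s,u,v,z,pose=None):
    e,d=ray(s,u,v,pose); return e+d*(z-e[2])/d[2]
E
python3 - <<'E'
import cv2
a=cv2.imread("pics/scene0.png")[120:275,140:350]; cv2.imwrite("pics/sc.png",cv2.resize(a,(735,542),interpolation=cv2.INTER_CUBIC))
a=cv2.imread("pics/side0.png")[130:290,205:405]; cv2.imwrite("pics/sd.png",cv2.resize(a,(700,560),interpolation=cv2.INTER_CUBIC))
E
```

```text
(no output)
```

View pics/sc.png

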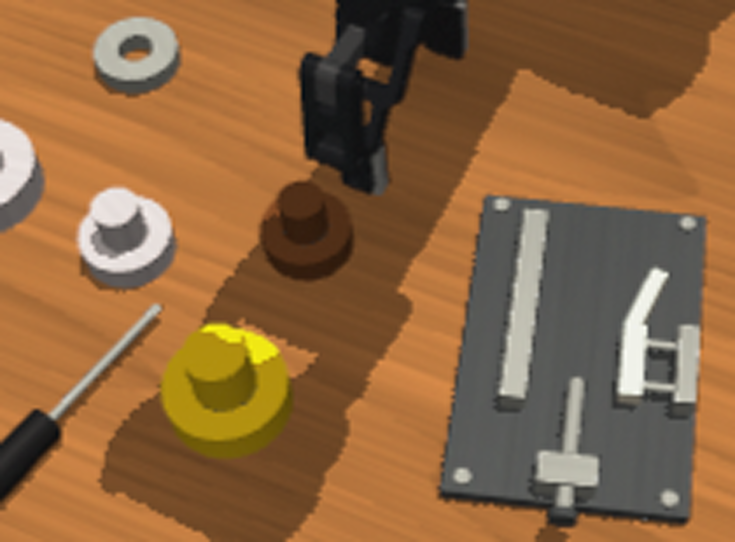

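View pics/sd.png

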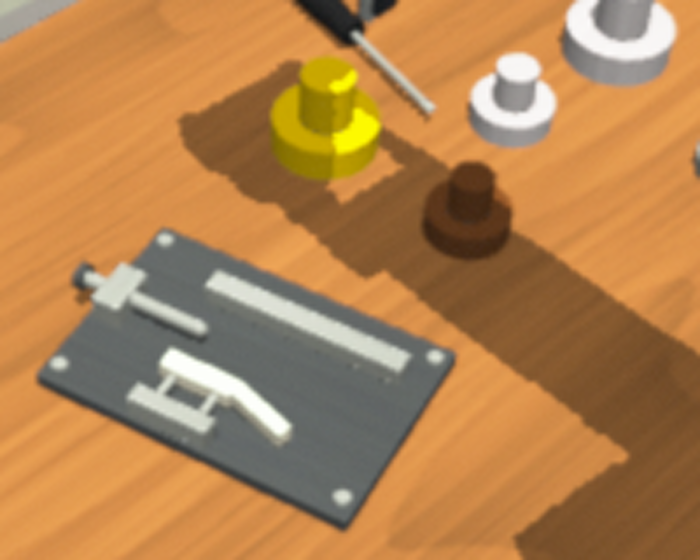

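In the crops (3.5x), the flange hub top is at scene (115,201) and side (518,67). The plate corners are at scene (485,197), (706,215), (688,513), (443,492) and side (455,353), (345,517), (40,376), (165,230).

```bash
python3 - <<'E'
from h import *
from scipy.optimize import least_squares
S=dict(scene=(snapshot("scene"),140,120),side=(snapshot("side"),205,130))
def P(n,U,V,z):
    s,a,b=S[n]; return onz(s,(U+.5)/3.5-.5+a,(V+.5)/3.5-.5+b,z)[:2]
for n,h,d in (("scene",(115,201),(126,234)),("side",(518,67),(512,103))):
    print(n,"hub",P(n,*h,.05),"disc",P(n,*d,.02))
M=np.array([(-.11,-.075),(-.11,.075),(.11,.075),(.11,-.075)])
W={"scene":[(485,197),(706,215),(688,513),(443,492)],"side":[(455,353),(345,517),(40,376),(165,230)]}
def fit(Q,M):
    f=lambda p:(np.c_[np.cos(p[2])*M[:,0]-np.sin(p[2])*M[:,1]+p[0],np.sin(p[2])*M[:,0]+np.cos(p[2])*M[:,1]+p[1]]-Q).ravel()
    return least_squares(f,[Q[:,0].mean(),Q[:,1].mean(),0.])
qs=[]
for n in W:
    Q=np.array([P(n,*w,.012) for w in W[n]]); qs.append(Q); r=fit(Q,M); print(n,r.x,np.degrees(r.x[2]),abs(r.fun).max())
r=fit(np.vstack(qs),np.vstack([M,M])); x,y,t=r.x; print("both",r.x)
c,s_=np.cos(t),np.sin(t)
for p in ((-.058,.003),(.009,0)): print(p,x+c*p[0]-s_*p[1],y+s_*p[0]+c*p[1])
print(sense()["clock"])
E
```

```text
scene hub [ 0.62406994 -0.21704753] disc [ 0.62818854 -0.21395091]
side hub [ 0.6288929  -0.21515522] disc [ 0.62639962 -0.21143772]
scene [0.58247485 0.08887279 0.30127595] 17.261840406754693 0.0034340705785080583
side [0.58175591 0.08852872 0.29958256] 17.164816469925157 0.005035024673813893
both [0.58211538 0.08870076 0.30043507]
(-0.058, 0.003) 0.5258255186634488 0.07440210186861987
(0.009, 0) 0.5907122505555426 0.09136417793151774
0.25
```

```bash
python3 -m crank '[{"fingers":-0.4,"travel":[-0.045,0,0.02],"yaw":0},{"fingers":-0.4,"travel":[-0.045,0,0.02],"yaw":0},{"fingers":-0.4,"travel":[-0.045,0,0.02],"yaw":0},{"fingers":-0.4,"travel":[-0.045,0,0.02],"yaw":0},{"fingers":-0.4,"travel":[-0.045,0,0.02],"yaw":0},{"fingers":-0.4,"travel":[-0.043,0.003,0.02],"yaw":0},{"fingers":-0.4,"travel":[0,0,0],"yaw":0},{"fingers":-0.4,"travel":[0,0,0],"yaw":0},{"fingers":-0.4,"travel":[0,0,0],"yaw":0},{"fingers":-0.4,"travel":[0,0,0],"yaw":0}]'
python3 - <<'E'
from h import *
import pickle
p=sense(); s=snapshot("wrist"); pickle.dump((p,s),open("w1.pkl","wb"))
cv2.imwrite("pics/w1.png",s["color"][...,::-1]); print(p["ee_pos"],p["tool_rot"],p["joint_vel"],p["width"])
E
```

```text
clock: 1.25
ee_pos: [0.6278, -0.2132, 0.3095]
tool_rot: [0.707, 0.708, 0.0, 0.0]
force: [-0.1, 0.2, 0.1]
width: 0.0599
finger_force: 0.0
[ 0.62779853 -0.21323639  0.30952401] [7.06565576e-01 7.07647346e-01 3.25670331e-04 4.63332449e-04] [ 0.00450072 -0.00308466  0.00027814 -0.00218541 -0.00244491 -0.0005995 ] 0.05992941895078848
```

View pics/w1.png

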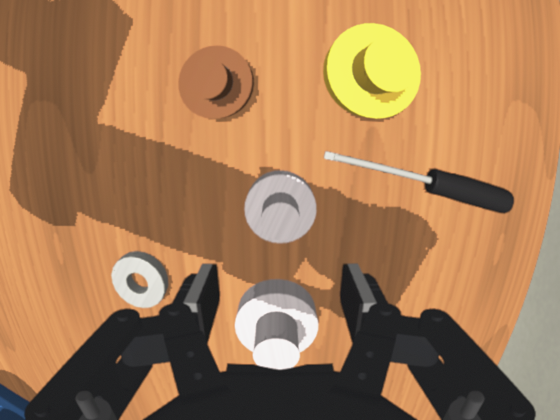

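The flange is at (281,208) with its disc spanning 245 to 316 px. The larger silver one is behind it at (277,330), near where the body will come down.

```bash
python3 - <<'E'
from h import *
import pickle
p,s=pickle.load(open("w1.pkl","rb"))
for n,u,v,z in (("disc",280.5,207.5,.02),("L",245,207,.02),("R",316,207,.02),("hubC",281,211,.05),("bigL",235,325,.03),("bigR",319,325,.03),("bighub",276,352,.07),("collar",140,280,.016),("brown",217,80,.02)):
    q=onz(s,u,v,z,p); print(n,q[:2].round(4), ((q-p["ee_pos"])[:2]).round(4))
E
```

```text
disc [ 0.6285 -0.214 ] [ 0.0007 -0.0008]
L [ 0.5989 -0.2136] [-0.0289 -0.0003]
R [ 0.6581 -0.2135] [ 0.0303 -0.0003]
hubC [ 0.6287 -0.2075] [0.0009 0.0057]
bigL [ 0.5854 -0.3277] [-0.0424 -0.1145]
bigR [ 0.6654 -0.3275] [ 0.0376 -0.1143]
bighub [ 0.6248 -0.3255] [-0.003  -0.1123]
collar [ 0.4898 -0.2899] [-0.138  -0.0767]
brown [ 0.5785 -0.1092] [-0.0493  0.1041]
```

```bash
python3 -m crank '[{"fingers":-0.4,"travel":[0,0,0.04],"yaw":0},{"fingers":-0.4,"travel":[0,0,0.04],"yaw":0},{"fingers":-0.4,"travel":[-0.001,0.001,0.03],"yaw":0},{"fingers":-0.4,"travel":[0,0,0.028],"yaw":0},{"fingers":-0.4,"travel":[0,0,0],"yaw":0},{"fingers":1,"travel":[0,0,0],"yaw":0},{"fingers":1,"travel":[0,0,0],"yaw":0},{"fingers":1,"travel":[0,0,0],"yaw":0},{"fingers":1,"travel":[0,0,0],"yaw":0},{"fingers":1,"travel":[0,0,0],"yaw":0}]'
```

```text
clock: 2.3
ee_pos: [0.6294, -0.2155, 0.2007]
tool_rot: [0.707, 0.707, 0.001, 0.002]
force: [0.7, 1.6, 6.0]
width: 0.0282
finger_force: 60.2
```

```bash
python3 -m crank '[{"fingers":1,"travel":[0,0,-0.02],"yaw":0},{"fingers":1,"travel":[0,0,-0.03],"yaw":0.09},{"fingers":1,"travel":[0,0,-0.03],"yaw":0.09},{"fingers":1,"travel":[0,0,-0.03],"yaw":0.09},{"fingers":1,"travel":[0,0,-0.02],"yaw":0.09},{"fingers":1,"travel":[0,0,0],"yaw":0.09},{"fingers":1,"travel":[0,0,0],"yaw":0.09},{"fingers":1,"travel":[0,0,0],"yaw":0.09},{"fingers":1,"travel":[0,0,0],"yaw":0.09},{"fingers":1,"travel":[0,0,0],"yaw":0.09}]'
cat > go.py <<'E'
from h import *
import sys
p=sense(); t=np.array([float(a) for a in sys.argv[1:4]])
d=R.from_quat(p["tool_rot"]).inv().apply(t-p["ee_pos"])
X=R.from_quat(p["tool_rot"]).apply([1,0,0])
print("units",(d/.8).round(4),"toolx deg",np.degrees(np.arctan2(X[1],X[0])).round(2),"pos",p["ee_pos"].round(4),"w",p["width"].round(4),"F",p["force"].round(2),"t",p["clock"])
E
python3 go.py 0.5185 0.0743 0.305
```

```text
clock: 3.3
ee_pos: [0.6276, -0.2152, 0.3023]
tool_rot: [0.989, 0.146, -0.001, -0.0]
force: [0.0, -0.1, -1.9]
width: 0.0281
finger_force: 59.5Traceback (most recent call last):
  File "go.py", line 6, in <module>
    print("units",(d/.8).round(4),"toolx deg",np.degrees(np.arctan2(X[1],X[0])).round(2),"pos",p["ee_pos"].round(4),"w",p["width"].round(4),"F",p["force"].round(2),"t",p["clock"])
                                                                                                                        ^^^^^^^^^^^^^^^^
AttributeError: 'float' object has no attribute 'round'
```

```bash
sed -i 's/p\["width"\].round(4)/round(p["width"],4)/' go.py; python3 go.py 0.5185 0.0743 0.305
```

```text
units [-0.0262 -0.3858 -0.0031] toolx deg 16.76 pos [ 0.6276 -0.2152  0.3023] w 0.0281 F [ 0.01 -0.09 -1.94] t 3.3
```

```bash
python3 -m crank '[{"fingers":1,"travel":[-0.003,-0.03,0],"yaw":0},{"fingers":1,"travel":[-0.003,-0.05,0],"yaw":0},{"fingers":1,"travel":[-0.004,-0.055,0],"yaw":0},{"fingers":1,"travel":[-0.004,-0.055,0],"yaw":0},{"fingers":1,"travel":[-0.004,-0.055,0],"yaw":0},{"fingers":1,"travel":[-0.003,-0.055,0],"yaw":0},{"fingers":1,"travel":[-0.003,-0.05,0],"yaw":0},{"fingers":1,"travel":[-0.002,-0.036,0],"yaw":0},{"fingers":1,"travel":[0,0,0],"yaw":0},{"fingers":1,"travel":[0,0,0],"yaw":0}]'
python3 go.py 0.5185 0.0743 0.211
python3 - <<'E'
from h import *
import pickle
p=sense(); s=snapshot("wrist"); pickle.dump((p,s),open("w2.pkl","wb"))
cv2.imwrite("pics/w2.png",cv2.resize(s["color"][...,::-1],(784,588),interpolation=cv2.INTER_CUBIC))
E
```

```text
clock: 4.3
ee_pos: [0.5171, 0.0741, 0.3026]
tool_rot: [0.989, 0.15, 0.0, 0.0]
force: [0.7, 0.1, -0.8]
width: 0.0275
finger_force: 59.9
units [0.0017 0.0002 0.1145] toolx deg 17.21 pos [0.5171 0.0741 0.3026] w 0.0275 F [ 0.69  0.08 -0.76] t 4.3
```

View pics/w2.png

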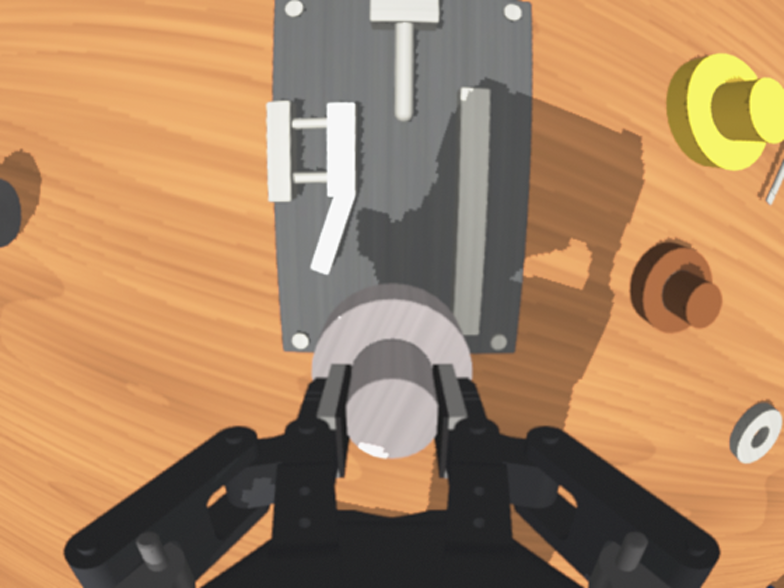

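In picture w2 (1.4x), the near plate corners are at (284,351) and (515,352), the rail's inner top edge runs from (457,333) to (462,90), the screw tip is at (403,120), and the held flange's disc spans 312 to 472.

```bash
python3 - <<'E'
from h import *
import pickle
p,s=pickle.load(open("w2.pkl","rb"))
t=.3004;o=np.array([.5821,.0887]);Rm=np.array([[np.cos(t),np.sin(t)],[-np.sin(t),np.cos(t)]])
def N(U,V,z): return (Rm@(onz(s,(U+.5)/1.4-.5,(V+.5)/1.4-.5,z,p)[:2]-o)*1000).round(1)
for n,U,V,z,e in (("c1",284,351,.012,(-110,75)),("c2",515,352,.012,(-110,-75)),("railn",457,333,.028,(-90,-30)),("railf",462,90,.028,(50,-30)),("jaw",355,195,.028,(-10,26)),("jawf",355,103,.028,(40,26)),("bracket L",371,22,.031,(85,18)),("br R",439,22,.031,(85,-18)),("screwtip",403,120,.024,("?",0)),
 ("hubtop",392,412,.152,"tool"),("discL",312,365,.122,""),("discR",472,365,.122,"")): print(n,N(U,V,z),e)
print("tool",Rm@(p["ee_pos"][:2]-o)*1000)
E
```

```text
c1 [-107.4   73.1] (-110, 75)
c2 [-108.4  -74.7] (-110, -75)
railn [-88.1 -33.5] (-90, -30)
railf [ 48.1 -32.5] (50, -30)
jaw [-9.1 24. ] (-10, 26)
jawf [40.4 23.6] (40, 26)
bracket L [84.6 15.2] (85, 18)
br R [ 85.1 -20.2] (85, -18)
screwtip [31.3 -1.6] ('?', 0)
hubtop [-63.4   4.4] tool
discL [-62.3  33.9] 
discR [-62.3 -25.1] 
tool [-66.38020458   5.32994051]
```

```bash
python3 -m crank '[{"fingers":1,"travel":[0,0.001,0.02],"yaw":0},{"fingers":1,"travel":[0,0,0.03],"yaw":0},{"fingers":1,"travel":[0,0,0.03],"yaw":0},{"fingers":1,"travel":[0,0,0.018],"yaw":0},{"fingers":1,"travel":[0,0,0.006],"yaw":0},{"fingers":1,"travel":[0,0,0.003],"yaw":0},{"fingers":1,"travel":[0,0,0],"yaw":0},{"fingers":1,"travel":[0,0,0],"yaw":0},{"fingers":1,"travel":[0,0,0],"yaw":0},{"fingers":1,"travel":[0,0,0],"yaw":0}]'; python3 go.py 0.5185 0.0743 0.2125
```

```text
clock: 5.35
ee_pos: [0.5181, 0.0731, 0.2174]
tool_rot: [0.989, 0.149, 0.001, 0.0]
force: [-0.0, -1.0, -1.5]
width: 0.0285
finger_force: 59.8
units [ 0.0009 -0.0012  0.0061] toolx deg 17.11 pos [0.5181 0.0731 0.2174] w 0.0285 F [-0.01 -1.03 -1.45] t 5.35
```

```bash
python3 -m crank '[{"fingers":1,"travel":[0,0,0.0012],"yaw":0},{"fingers":1,"travel":[0,0,0.0012],"yaw":0},{"fingers":1,"travel":[0,0,0.0012],"yaw":0},{"fingers":1,"travel":[0,0,0],"yaw":0},{"fingers":1,"travel":[0,0,0],"yaw":0},{"fingers":1,"travel":[0,0,0],"yaw":0},{"fingers":1,"travel":[0,0,0],"yaw":0},{"fingers":1,"travel":[0,0,0],"yaw":0},{"fingers":1,"travel":[0,0,0],"yaw":0},{"fingers":1,"travel":[0,0,0],"yaw":0}]'; python3 go.py 0.5185 0.0743 0.2125
```

```text
clock: 6.35
ee_pos: [0.5178, 0.073, 0.2138]
tool_rot: [0.989, 0.149, 0.0, 0.0]
force: [0.0, -0.7, -1.3]
width: 0.028
finger_force: 59.8
units [ 0.0013 -0.0012  0.0016] toolx deg 17.1 pos [0.5178 0.073  0.2138] w 0.028 F [ 0.03 -0.65 -1.26] t 6.35
```

```bash
python3 -m crank '[{"fingers":1,"travel":[0,0,0.001],"yaw":0},{"fingers":1,"travel":[0,0,0],"yaw":0},{"fingers":1,"travel":[0,0,0],"yaw":0},{"fingers":1,"travel":[0,0,0.0008],"yaw":0},{"fingers":1,"travel":[0,0,0],"yaw":0},{"fingers":1,"travel":[0,0,0],"yaw":0},{"fingers":1,"travel":[0,0,0],"yaw":0},{"fingers":1,"travel":[0,0,0],"yaw":0},{"fingers":1,"travel":[0,0,0],"yaw":0},{"fingers":1,"travel":[0,0,0],"yaw":0}]'; python3 go.py 0.5185 0.0743 0.2125
```

```text
clock: 7.35
ee_pos: [0.518, 0.0731, 0.2127]
tool_rot: [0.989, 0.149, 0.0, 0.0]
force: [-1.7, -0.7, 3.5]
width: 0.0281
finger_force: 60.4
units [ 0.0011 -0.0013  0.0002] toolx deg 17.1 pos [0.518  0.0731 0.2127] w 0.0281 F [-1.66 -0.7   3.45] t 7.35
```

```bash
python3 -m crank '[{"fingers":-0.4,"travel":[0,0,0],"yaw":0},{"fingers":-0.4,"travel":[0,0,0],"yaw":0},{"fingers":-0.4,"travel":[0,0,0],"yaw":0},{"fingers":-0.4,"travel":[0,0,0],"yaw":0},{"fingers":-0.4,"travel":[0,0,-0.01],"yaw":0},{"fingers":-0.4,"travel":[0,0,-0.03],"yaw":0},{"fingers":-0.4,"travel":[0,0,-0.03],"yaw":0},{"fingers":1,"travel":[-0.02,0,-0.01],"yaw":0},{"fingers":1,"travel":[-0.025,0,0],"yaw":0},{"fingers":1,"travel":[-0.025,0,0],"yaw":0}]'
python3 - <<'E'
from h import *
import pickle
p=sense(); s=snapshot("wrist"); q=snapshot("scene"); pickle.dump((p,s),open("w3.pkl","wb"));print(p["ee_pos"],p["force"])
a=cv2.resize(s["color"][...,::-1],(784,588),interpolation=cv2.INTER_CUBIC)
cv2.imwrite("pics/w3.png",a)
E
```

```text
clock: 8.35
ee_pos: [0.4641, 0.0565, 0.2776]
tool_rot: [0.989, 0.149, 0.001, 0.0]
force: [-0.5, -0.2, -0.1]
width: 0.0162
finger_force: 0.0
[0.46411618 0.05646033 0.2775894 ] [-0.49469698 -0.17145512 -0.07887717]
```

View pics/w3.png

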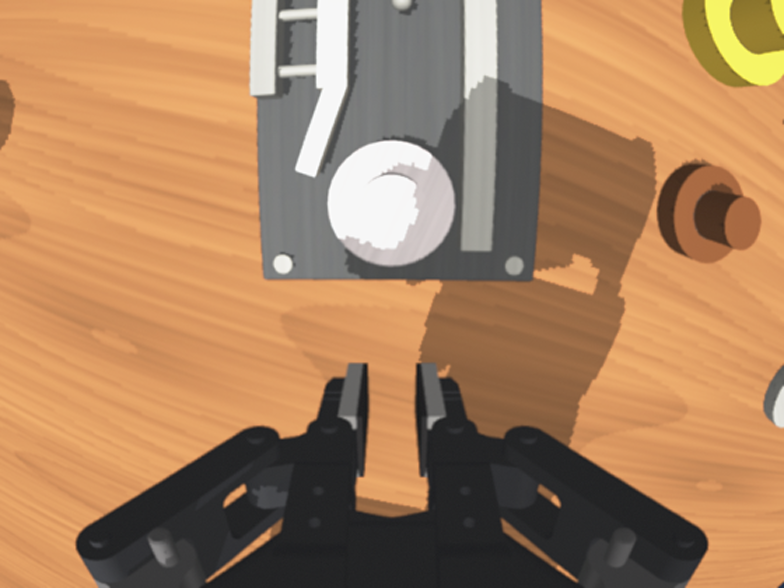

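The flange now stands flat on the plate near the open end, centred at (391,204), clear of the rail edge at 461 and the jaw ramp at (310,175). Next come the relative positions.

```bash
python3 - <<'E'
from h import *
import pickle
p,s=pickle.load(open("w3.pkl","rb"))
t=.3004;o=np.array([.5821,.0887]);Rm=np.array([[np.cos(t),np.sin(t)],[-np.sin(t),np.cos(t)]])
def N(U,V,z): return (Rm@(onz(s,(U+.5)/1.4-.5,(V+.5)/1.4-.5,z,p)[:2]-o)*1000).round(1)
for n,U,V,z in (("disc",391,203.5,.032),("c1",264,279,.012),("c2",536,280,.012),("railn",461,249,.028),("jawcorner",347,88,.028),("screwtip",401,10,.024)): print(n,N(U,V,z))
p=sense(); print("tool",Rm@(p["ee_pos"][:2]-o)*1000,p["ee_pos"],p["tool_rot"])
E
```

```text
disc [-66.1   3.5]
c1 [-108.1   73.2]
c2 [-108.8  -76.5]
railn [-88.7 -30.9]
jawcorner [-10.4  24.1]
screwtip [30.3 -1.5]
tool [-124.33023998    4.52590081] [0.46199827 0.05623362 0.27627665] [ 9.88922172e-01  1.48428650e-01 -1.36329440e-03 -1.22185306e-04]
```

```bash
python3 -m crank '[{"fingers":1,"travel":[0,0.005,0.02],"yaw":0},{"fingers":1,"travel":[0,0,0.03],"yaw":0},{"fingers":1,"travel":[0,0,0.03],"yaw":0},{"fingers":1,"travel":[0,0,0.02],"yaw":0},{"fingers":1,"travel":[0,0,0.005],"yaw":0},{"fingers":1,"travel":[0,0,0],"yaw":0},{"fingers":1,"travel":[0,0,0],"yaw":0},{"fingers":1,"travel":[0,0,0],"yaw":0},{"fingers":1,"travel":[0,0,0],"yaw":0},{"fingers":1,"travel":[0,0,0],"yaw":0}]'
cat > st.py <<'E'
from h import *
t=.3004;o=np.array([.5821,.0887]);Rm=np.array([[np.cos(t),np.sin(t)],[-np.sin(t),np.cos(t)]])
p=sense(); print("nest xy",(Rm@(p["ee_pos"][:2]-o)*1000).round(2),"z",(p["ee_pos"][2]*1000).round(1),"F nest",(Rm@p["force"][:2]).round(2),p["force"][2].round(2))
E
python3 st.py
```

```text
clock: 9.45
ee_pos: [0.4657, 0.0528, 0.193]
tool_rot: [0.989, 0.149, 0.001, 0.0]
force: [0.2, 1.1, -1.1]
width: -0.0002
finger_force: 0.0
nest xy [-1.2178e+02  9.0000e-02] z 193.0 F nest [0.5  1.03] -1.11
```

```bash
python3 -m crank '[{"fingers":1,"travel":[0.004,0,0],"yaw":0},{"fingers":1,"travel":[0.004,0,0],"yaw":0},{"fingers":1,"travel":[0.004,0,0],"yaw":0},{"fingers":1,"travel":[0.004,0,0],"yaw":0},{"fingers":1,"travel":[0.004,0,0],"yaw":0},{"fingers":1,"travel":[0.004,0,0],"yaw":0},{"fingers":1,"travel":[0.004,0,0],"yaw":0},{"fingers":1,"travel":[0.004,0,0],"yaw":0},{"fingers":1,"travel":[0,0,0],"yaw":0},{"fingers":1,"travel":[0,0,0],"yaw":0}]'; python3 st.py
python3 -m crank '[{"fingers":1,"travel":[0.004,0,0],"yaw":0},{"fingers":1,"travel":[0.004,0,0],"yaw":0},{"fingers":1,"travel":[0.004,0,0],"yaw":0},{"fingers":1,"travel":[0.004,0,0],"yaw":0},{"fingers":1,"travel":[0.004,0,0],"yaw":0},{"fingers":1,"travel":[0.004,0,0],"yaw":0},{"fingers":1,"travel":[0.003,0,0],"yaw":0},{"fingers":1,"travel":[0,0,0],"yaw":0},{"fingers":1,"travel":[0,0,0],"yaw":0},{"fingers":1,"travel":[0,0,0],"yaw":0}]'; python3 st.py
```

```text
clock: 10.45
ee_pos: [0.49, 0.0603, 0.1924]
tool_rot: [0.989, 0.149, 0.0, 0.0]
force: [-1.4, -0.4, -0.3]
width: -0.0001
finger_force: 0.0
nest xy [-96.33   0.14] z 192.4 F nest [-1.4   0.04] -0.25
clock: 11.45
ee_pos: [0.5106, 0.0666, 0.1925]
tool_rot: [0.989, 0.149, 0.0, -0.0]
force: [-0.4, 0.2, -0.4]
width: -0.0001
finger_force: 0.0
nest xy [-74.83   0.09] z 192.5 F nest [-0.34  0.34] -0.42
```

```bash
python3 -m crank '[{"fingers":1,"travel":[0.003,0,0],"yaw":0},{"fingers":1,"travel":[0.003,0,0],"yaw":0},{"fingers":1,"travel":[0.003,0,0],"yaw":0},{"fingers":1,"travel":[0.003,0,0],"yaw":0},{"fingers":1,"travel":[0,0,0],"yaw":0},{"fingers":1,"travel":[0,0,0],"yaw":0},{"fingers":1,"travel":[0,0,0],"yaw":0},{"fingers":1,"travel":[0,0,0],"yaw":0},{"fingers":1,"travel":[0,0,0],"yaw":0},{"fingers":1,"travel":[0,0,0],"yaw":0}]'; python3 st.py
python3 - <<'E'
from h import *
s=snapshot("wrist"); q=snapshot("scene")["color"][150:290,230:370]
a=s["color"]
b=cv2.resize(q,(420,420),interpolation=cv2.INTER_CUBIC)
cv2.imwrite("pics/w4.png",np.hstack([a[:,100:460],b])[...,::-1])
E
```

```text
clock: 12.45
ee_pos: [0.5196, 0.0694, 0.1923]
tool_rot: [0.989, 0.149, -0.0, -0.0]
force: [-2.1, -0.7, -0.6]
width: 0.0001
finger_force: 0.7
nest xy [-65.43   0.11] z 192.3 F nest [-2.25 -0.06] -0.59
```

View pics/w4.png

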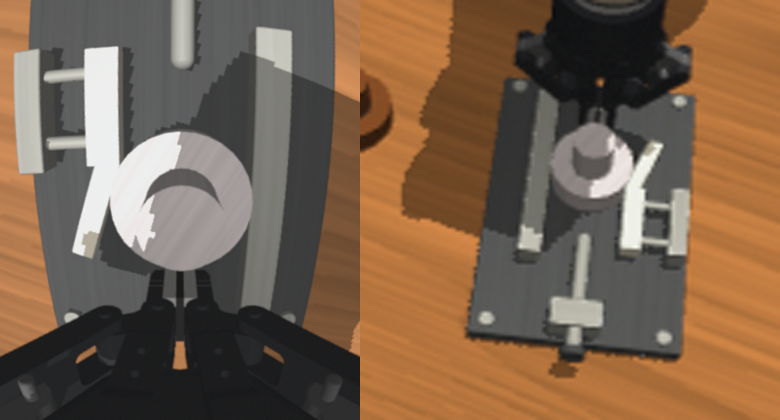

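The flange sits on the jaw ramp at (181,200) with the finger behind it. The screw tip at row 68 is about 62 px, or roughly 26 mm, ahead of the rim. I'll advance 16 mm and then creep.

```bash
python3 -m crank '[{"fingers":1,"travel":[0.003,0,0],"yaw":0},{"fingers":1,"travel":[0.003,0,0],"yaw":0},{"fingers":1,"travel":[0.003,0,0],"yaw":0},{"fingers":1,"travel":[0.003,0,0],"yaw":0},{"fingers":1,"travel":[0.003,0,0],"yaw":0},{"fingers":1,"travel":[0.003,0,0],"yaw":0},{"fingers":1,"travel":[0.002,0,0],"yaw":0},{"fingers":1,"travel":[0,0,0],"yaw":0},{"fingers":1,"travel":[0,0,0],"yaw":0},{"fingers":1,"travel":[0,0,0],"yaw":0}]'; python3 st.py
python3 -m crank '[{"fingers":1,"travel":[0.001,0,0],"yaw":0},{"fingers":1,"travel":[0.001,0,0],"yaw":0},{"fingers":1,"travel":[0.001,0,0],"yaw":0},{"fingers":1,"travel":[0.001,0,0],"yaw":0},{"fingers":1,"travel":[0,0,0],"yaw":0},{"fingers":1,"travel":[0,0,0],"yaw":0},{"fingers":1,"travel":[0,0,0],"yaw":0},{"fingers":1,"travel":[0,0,0],"yaw":0},{"fingers":1,"travel":[0,0,0],"yaw":0},{"fingers":1,"travel":[0,0,0],"yaw":0}]'; python3 st.py
```

```text
clock: 13.55
ee_pos: [0.5354, 0.0742, 0.1925]
tool_rot: [0.989, 0.149, 0.001, 0.0]
force: [-0.4, 1.0, -0.8]
width: -0.0002
finger_force: 0.5
nest xy [-48.86  -0.  ] z 192.5 F nest [-0.11  1.09] -0.81
clock: 14.55
ee_pos: [0.5381, 0.0751, 0.1924]
tool_rot: [0.989, 0.149, 0.0, 0.0]
force: [-2.0, -0.2, 1.9]
width: -0.0002
finger_force: 1.3
nest xy [-4.602e+01  3.000e-02] z 192.4 F nest [-1.97  0.41] 1.93
```

```bash
python3 -m crank '[{"fingers":1,"travel":[0.001,0,0],"yaw":0},{"fingers":1,"travel":[0,0,0],"yaw":0},{"fingers":1,"travel":[0.001,0,0],"yaw":0},{"fingers":1,"travel":[0,0,0],"yaw":0},{"fingers":1,"travel":[0.0005,0,0],"yaw":0},{"fingers":1,"travel":[0,0,0],"yaw":0},{"fingers":1,"travel":[0,0,0],"yaw":0},{"fingers":1,"travel":[0,0,0],"yaw":0},{"fingers":1,"travel":[0,0,0],"yaw":0},{"fingers":1,"travel":[0,0,0],"yaw":0}]'; python3 st.py
python3 - <<'E'
from h import *
s=snapshot("wrist"); a=s["color"][20:320,100:460]
cv2.imwrite("pics/w5.png",cv2.resize(a,(720,600),interpolation=cv2.INTER_CUBIC)[...,::-1])
E
```

```text
clock: 15.55
ee_pos: [0.5399, 0.0757, 0.1923]
tool_rot: [0.989, 0.149, -0.0, -0.0]
force: [-3.2, -0.7, 0.4]
width: 0.0
finger_force: 1.4
nest xy [-44.12   0.07] z 192.3 F nest [-3.25  0.26] 0.42
```

View pics/w5.png

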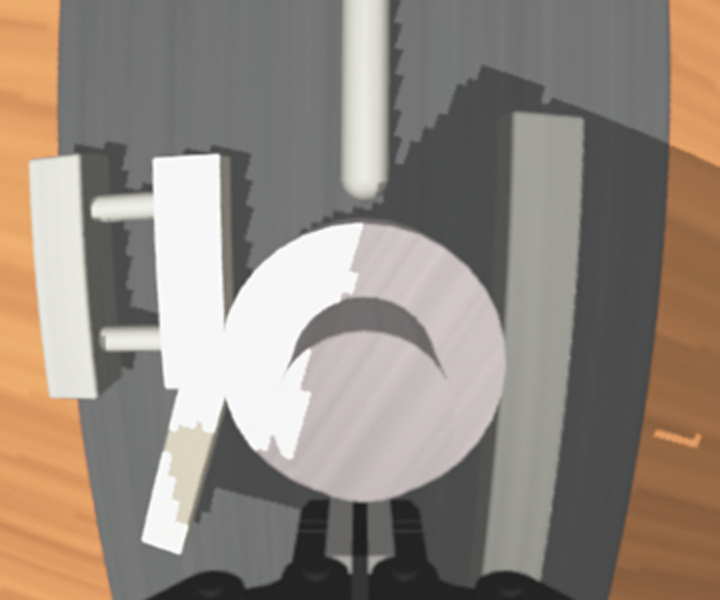

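The flange is between the jaw's flat face and the rail. The screw tip at row 197 is about 24 px, or roughly 5 mm, ahead of the rim at row 221.

```bash
python3 -m crank '[{"fingers":1,"travel":[0.001,0,0],"yaw":0},{"fingers":1,"travel":[0,0,0],"yaw":0},{"fingers":1,"travel":[0.001,0,0],"yaw":0},{"fingers":1,"travel":[0,0,0],"yaw":0},{"fingers":1,"travel":[0.001,0,0],"yaw":0},{"fingers":1,"travel":[0,0,0],"yaw":0},{"fingers":1,"travel":[0,0,0],"yaw":0},{"fingers":1,"travel":[0,0,0],"yaw":0},{"fingers":1,"travel":[0,0,0],"yaw":0},{"fingers":1,"travel":[0,0,0],"yaw":0}]'; python3 st.py
python3 -m crank '[{"fingers":1,"travel":[0.001,0,0],"yaw":0},{"fingers":1,"travel":[0,0,0],"yaw":0},{"fingers":1,"travel":[0,0,0],"yaw":0},{"fingers":1,"travel":[0,0,0],"yaw":0},{"fingers":1,"travel":[0,0,0],"yaw":0},{"fingers":1,"travel":[0,0,0],"yaw":0},{"fingers":1,"travel":[0,0,0],"yaw":0},{"fingers":1,"travel":[0,0,0],"yaw":0},{"fingers":1,"travel":[0,0,0],"yaw":0},{"fingers":1,"travel":[0,0,0],"yaw":0}]'; python3 st.py
```

```text
clock: 16.6
ee_pos: [0.5423, 0.0764, 0.1923]
tool_rot: [0.989, 0.149, 0.0, -0.0]
force: [-2.8, 0.2, -1.0]
width: -0.0004
finger_force: 1.0
nest xy [-41.66   0.05] z 192.3 F nest [-2.58  1.01] -1.01
clock: 17.6
ee_pos: [0.543, 0.0766, 0.1923]
tool_rot: [0.989, 0.149, -0.0, -0.0]
force: [-2.8, 0.2, 0.2]
width: 0.0002
finger_force: 1.4
nest xy [-4.093e+01  3.000e-02] z 192.3 F nest [-2.62  1.01] 0.16
```

```bash
python3 -m crank '[{"fingers":1,"travel":[0.0008,0,0],"yaw":0},{"fingers":1,"travel":[0,0,0],"yaw":0},{"fingers":1,"travel":[0,0,0],"yaw":0},{"fingers":1,"travel":[0,0,0],"yaw":0},{"fingers":1,"travel":[0,0,0],"yaw":0},{"fingers":1,"travel":[0,0,0],"yaw":0},{"fingers":1,"travel":[0,0,0],"yaw":0},{"fingers":1,"travel":[0,0,0],"yaw":0},{"fingers":1,"travel":[0,0,0],"yaw":0},{"fingers":1,"travel":[0,0,0],"yaw":0}]' >/dev/null; python3 st.py
python3 -m crank '[{"fingers":1,"travel":[0.0006,0,0],"yaw":0},{"fingers":1,"travel":[0,0,0],"yaw":0},{"fingers":1,"travel":[0,0,0],"yaw":0},{"fingers":1,"travel":[0,0,0],"yaw":0},{"fingers":1,"travel":[0,0,0],"yaw":0},{"fingers":1,"travel":[0,0,0],"yaw":0},{"fingers":1,"travel":[0,0,0],"yaw":0},{"fingers":1,"travel":[0,0,0],"yaw":0},{"fingers":1,"travel":[0,0,0],"yaw":0},{"fingers":1,"travel":[0,0,0],"yaw":0}]'>/dev/null; python3 st.py
```

```text
nest xy [-4.021e+01  4.000e-02] z 192.4 F nest [-1.96  0.13] -1.56
nest xy [-3.981e+01  2.000e-02] z 192.3 F nest [-3.1   0.29] -0.06
```

```bash
python3 -m crank '[{"fingers":1,"travel":[0.0006,0,0],"yaw":0},{"fingers":1,"travel":[0,0,0],"yaw":0},{"fingers":1,"travel":[0,0,0],"yaw":0},{"fingers":1,"travel":[0,0,0],"yaw":0},{"fingers":1,"travel":[0,0,0],"yaw":0},{"fingers":1,"travel":[0,0,0],"yaw":0},{"fingers":1,"travel":[0,0,0],"yaw":0},{"fingers":1,"travel":[0,0,0],"yaw":0},{"fingers":1,"travel":[0,0,0],"yaw":0},{"fingers":1,"travel":[0,0,0],"yaw":0}]' >/dev/null; python3 st.py
```

```text
nest xy [-3.941e+01  3.000e-02] z 192.3 F nest [-3.6  -0.62] 1.08
```

```bash
python3 -m crank '[{"fingers":1,"travel":[0.0006,0,0],"yaw":0},{"fingers":1,"travel":[0,0,0],"yaw":0},{"fingers":1,"travel":[0,0,0],"yaw":0},{"fingers":1,"travel":[0,0,0],"yaw":0},{"fingers":1,"travel":[0,0,0],"yaw":0},{"fingers":1,"travel":[0,0,0],"yaw":0},{"fingers":1,"travel":[0,0,0],"yaw":0},{"fingers":1,"travel":[0,0,0],"yaw":0},{"fingers":1,"travel":[0,0,0],"yaw":0},{"fingers":1,"travel":[0,0,0],"yaw":0}]' >/dev/null; python3 st.py
```

```text
nest xy [-39.13   0.04] z 192.3 F nest [-5.03  0.2 ] 2.65
```

```bash
python3 -m crank '[{"fingers":1,"travel":[0.0004,0,0],"yaw":0},{"fingers":1,"travel":[0,0,0],"yaw":0},{"fingers":1,"travel":[0,0,0],"yaw":0},{"fingers":1,"travel":[0,0,0],"yaw":0},{"fingers":1,"travel":[0,0,0],"yaw":0},{"fingers":1,"travel":[0,0,0],"yaw":0},{"fingers":1,"travel":[0,0,0],"yaw":0},{"fingers":1,"travel":[0,0,0],"yaw":0},{"fingers":1,"travel":[0,0,0],"yaw":0},{"fingers":1,"travel":[0,0,0],"yaw":0}]' >/dev/null; python3 st.py
```

```text
nest xy [-39.02   0.04] z 192.3 F nest [-5.85  0.33] 2.47
```

```bash
python3 -m crank '[{"fingers":1,"travel":[0.0005,0,0],"yaw":0},{"fingers":1,"travel":[0,0,0],"yaw":0},{"fingers":1,"travel":[0,0,0],"yaw":0},{"fingers":1,"travel":[0,0,0],"yaw":0},{"fingers":1,"travel":[0,0,0],"yaw":0},{"fingers":1,"travel":[0,0,0],"yaw":0},{"fingers":1,"travel":[0,0,0],"yaw":0},{"fingers":1,"travel":[0,0,0],"yaw":0},{"fingers":1,"travel":[0,0,0],"yaw":0},{"fingers":1,"travel":[0,0,0],"yaw":0}]' >/dev/null; python3 st.py
```

```text
nest xy [-3.883e+01  3.000e-02] z 192.3 F nest [-7.08  0.31] 3.13
```

```bash
python3 -m crank '[{"fingers":1,"travel":[0.0006,0,0],"yaw":0},{"fingers":1,"travel":[0,0,0],"yaw":0},{"fingers":1,"travel":[0,0,0],"yaw":0},{"fingers":1,"travel":[0,0,0],"yaw":0},{"fingers":1,"travel":[0,0,0],"yaw":0},{"fingers":1,"travel":[0,0,0],"yaw":0},{"fingers":1,"travel":[0,0,0],"yaw":0},{"fingers":1,"travel":[0,0,0],"yaw":0},{"fingers":1,"travel":[0,0,0],"yaw":0},{"fingers":1,"travel":[0,0,0],"yaw":0}]' >/dev/null; python3 st.py
python3 - <<'E'
from h import *
F=[]
for i in range(3): s=snapshot("wrist"); F.append(sense()["force"])
print(np.array(F)@[.955,.296,0]); a=s["color"][20:320,100:460]
cv2.imwrite("pics/w6.png",cv2.resize(a,(720,600),interpolation=cv2.INTER_CUBIC)[...,::-1])
E
```

```text
nest xy [-3.86e+01  1.00e-02] z 192.3 F nest [-6.82  0.03] 4.19
[-6.94277897 -7.8048796  -7.32834466]
```

View pics/w6.png

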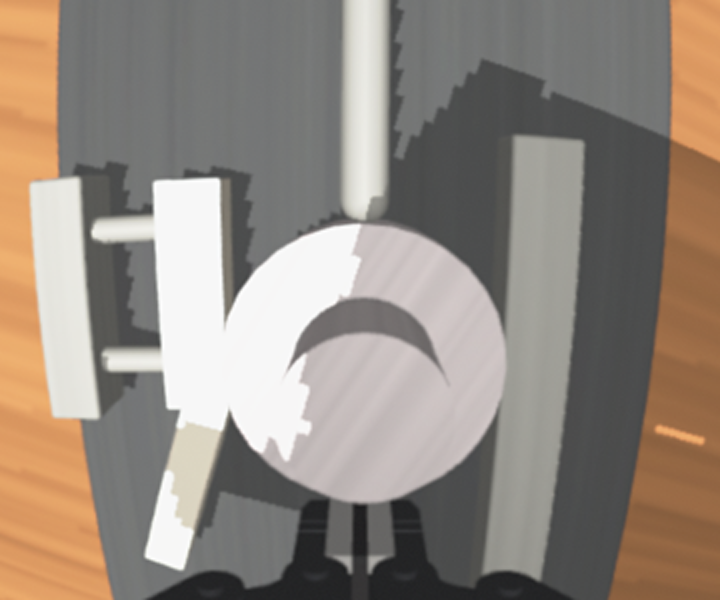

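The rim at row 221 has met the screw tip at row 219, and the force rises while motion stalls. One more small nudge will put 5 to 8 N on the screw above the roughly 2.7 N drag.

```bash
python3 -m crank '[{"fingers":1,"travel":[0.0006,0,0],"yaw":0},{"fingers":1,"travel":[0,0,0],"yaw":0},{"fingers":1,"travel":[0,0,0],"yaw":0},{"fingers":1,"travel":[0,0,0],"yaw":0},{"fingers":1,"travel":[0,0,0],"yaw":0},{"fingers":1,"travel":[0,0,0],"yaw":0},{"fingers":1,"travel":[0,0,0],"yaw":0},{"fingers":1,"travel":[0,0,0],"yaw":0},{"fingers":1,"travel":[0,0,0],"yaw":0},{"fingers":1,"travel":[0,0,0],"yaw":0}]' >/dev/null; python3 st.py
python3 - <<'E'
from h import *
F=[]
for i in range(6): s=snapshot("wrist"); F.append(sense()["force"])
F=np.array(F);print(F@[.955,.296,0],F.mean(0),sense()["clock"])
E
```

```text
nest xy [-3.84e+01  2.00e-02] z 192.3 F nest [-8.57  0.12] 5.78
[-8.09395747 -8.64017206 -7.68723781 -7.92846424 -8.27632358 -8.52415315] [-7.67185215 -2.92263258  5.48295891] 26.05
```

```bash
python3 -m crank '[{"fingers":1,"travel":[0.0005,0,0],"yaw":0},{"fingers":1,"travel":[0,0,0],"yaw":0},{"fingers":1,"travel":[0,0,0],"yaw":0},{"fingers":1,"travel":[0,0,0],"yaw":0},{"fingers":1,"travel":[0,0,0],"yaw":0},{"fingers":1,"travel":[0,0,0],"yaw":0},{"fingers":1,"travel":[0,0,0],"yaw":0},{"fingers":1,"travel":[0,0,0],"yaw":0},{"fingers":1,"travel":[0,0,0],"yaw":0},{"fingers":1,"travel":[0,0,0],"yaw":0}]' >/dev/null; python3 st.py
python3 - <<'E'
from h import *
F=[]
for i in range(6): s=snapshot("wrist"); F.append(sense()["force"])
F=np.array(F);print(F@[.955,.296,0],F.mean(0),sense()["clock"])
E
```

```text
nest xy [-3.82e+01  2.00e-02] z 192.3 F nest [-9.46 -1.04] 6.68
[ -9.2415744   -9.09615317  -9.3019952   -9.41782914  -8.56999846
 -10.08244997] [-8.68051501 -3.36185209  6.51069437] 27.35
```

```bash
python3 -m crank '[{"fingers":1,"travel":[-0.001,0,0],"yaw":0},{"fingers":1,"travel":[-0.002,0,0],"yaw":0},{"fingers":1,"travel":[-0.003,0,0],"yaw":0},{"fingers":1,"travel":[-0.01,0,0],"yaw":0},{"fingers":1,"travel":[-0.015,0,0],"yaw":0},{"fingers":1,"travel":[-0.015,0,-0.01],"yaw":0},{"fingers":1,"travel":[-0.01,0,-0.03],"yaw":0},{"fingers":1,"travel":[0,0,-0.04],"yaw":0},{"fingers":1,"travel":[0,0,-0.03],"yaw":0},{"fingers":1,"travel":[0,0,0],"yaw":0}]'
python3 - <<'E'
from h import *
a=snapshot("wrist")["color"][0:300,100:460]; q=snapshot("side")["color"][180:285,205:345]
b=cv2.resize(q,(400,300),interpolation=cv2.INTER_CUBIC)
cv2.imwrite("pics/w7.png",np.hstack([a,b])[...,::-1])
E
```

```text
clock: 28.35
ee_pos: [0.5058, 0.0646, 0.2843]
tool_rot: [0.989, 0.149, 0.005, 0.0]
force: [-0.1, 0.9, 0.1]
width: -0.0003
finger_force: 0.0
```

View pics/w7.png

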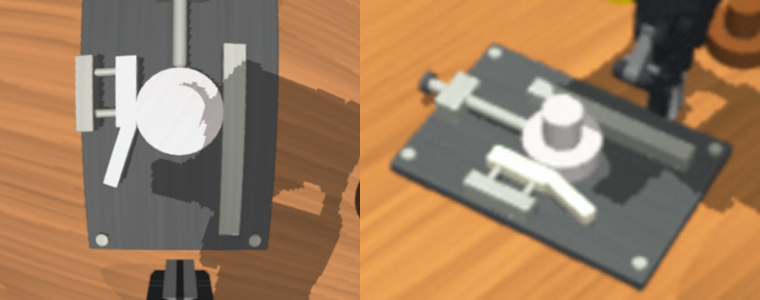

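The flange at (180,110) bears on the rail, the jaw and the screw tip at (180,67). It sits flat and the gripper is clear.

```bash
python3 -c "
from station import *
print(close_job())"
```

```text
the job is handed in; nothing more can be done
None
```

The flange is home in the nest, hub up and touching rail, jaw and stop screw; I pressed it onto the screw at about 9.3 N on the wrist (roughly 6 N on the screw after an estimated 3 N drag), backed the gripper clear, and handed the job in with the robot clock at about 28 s.

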